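# Slide the tin between the cups to its coaster

## Robot

A 7-joint arm with a two-finger parallel gripper is mounted at the origin on a cart in front of the work surface, level with it; the furniture and walls round the work are solid. World frame = base frame: x ahead of the robot, y to its left, z up, the work surface at z = 0. Lengths are in m, angles in rad, forces in N, time in s.
With the tool pointing down it reaches from about 0.4 to 0.875 m from the base axis. Payload 19.3 kg.
Tool frame: the origin (TCP) lies at the very end of the fingers, on their centre line; the grasp point (between the pads) lies bot.pinch_z behind it (bot.pinch_z is the distance from the TCP to the grasp point, in m); z points along the fingers, y is the line along which they close (so a half turn about z gives the same grasp; the last joint's range is limited). The gripper opens to 85 mm and grips with 20 to 120 N. Pads are 22 mm wide; open, the fingers measure 114 mm over their backs; the gripper's body (76 mm by 85 mm) begins 54 mm behind the grasp point. The pads swing forward as they close: fully open they stand 13 mm farther back than shut.
Start: joints at [-1.336, 0.521, -0.036, 1.599, 0.021, 1.021, -0.113], TCP at [0.188, 0.596, 0.231] pointing down, gripper open.
Joint ranges: [-2.91, 2.91], [-0.3, 2.13], [-1.5, 1.42], [0.17, 2.43], [-1.26, 4.41], [0.16, 1.93], [-2.52, 2.52]. Speed limits (rad/s): [1.89, 1.89, 2.39, 2.39, 3.01, 3.01, 3.01].

## Interface

Orientations are given as [roll, pitch, yaw] about the fixed x, y, z axes, in that order (R = Rz(yaw) Ry(pitch) Rx(roll)).
In Python, from workcell import bot, grab_frame, ticket gives the robot as it stands.
- The arm moves only by the tool arm_command, never from a script. Its argument "commands" is a list of rows, each a list of 3 entries, a list of its own where there are three numbers: the shift along the world's x, y, z in mm, then the turn about the world's z in rad, then the gripper command: -1 is fully open, 1 is shut, values between are in proportion. In form: [[[tx, ty, tz], roll, fingers], ...]. A call has 1 to 20 rows; each row shifts and turns the commanded pose from where the row before left it; what a row does not reach is not made up. A row lasts 1/10 s, in which the tool goes at most 50 mm and 8.59 degrees, less where a joint would pass 70% of its speed; a pose out of reach is approached as far as the arm can. A call with a gripper value outside its range is refused whole. The fingers move at their own pace and stop on an object; "newtons" is the grip in N (left out, the last holds). Time passes only in rows, so rows that do not move let the fingers close. It gives the time, the measured TCP pose, the force, the opening and the grip force at its end, in the units of the state.
- bot.observe(): the state, without advancing time (a new reading comes with each control period).
- grab_frame(name): name is "side" or "top"; returns a dict with "image" (400x640x3 uint8, red, green, blue), "vertical_fov" (degrees; the focal length in pixels is half the picture's height over the tangent of half this angle, whatever the lens; pixels are square), "cx", "cy" (the principal point, pixels), "k1" (the pictures are not rectified: a ray, as slopes to the right and down, at radius r is drawn at 1 + k1 r^2 times it, then the intrinsics apply), "R" (3x3) and "t" (3): a world point X has camera coordinates R X + t. Camera axes: x right, y down, z forward; pixel columns grow to the right and rows downward; lengths in m; the calibration is good to about 2 mm. A picture is of the moment at which its call begins. There is no depth.
- ticket.job_done(): hands the job in; it is judged then, once.
The state is a dict: "clock": time; "qpos": joint angles; "qd": joint speeds; "joint_efforts": joint torques, N m; "position": TCP position; "tool_rot": TCP orientation; "force": force on the tool from outside, world axes, zero at the start; "moment": the same for the moment, N m; "grip_width": finger opening in m; "finger_force": force on a finger pad.
Only numpy, scipy, OpenCV 4.12 (cv2) and the standard library are available. Lean on these libraries where they do the work, as an engineer would, in place of code of your own. Each camera call takes 0.05 s, during which the arm holds its last target. There are 200 camera calls.

## Task

Clear the worktop beside the sink: push the squat round tin along the worktop through the narrow gap between the two espresso cups and on, until it stands wholly on the cork coaster beyond them. Push it from outside with the fingertips only, gently: never pinch, lift or tip it, do not strike or jam it hard against the cups, and leave the other things where they are.

Things in the scene. Friction and masses are not known exactly. Their poses are not given: they have to be found in the camera images.
- tin: the squat round tin standing loose and upright on the worktop beside the sink, near the sink's right-hand edge: diameter 75 mm, height 58 mm, 0.18 to 0.36 kg. Origin at the centre of its underside, z up; the yaw does not matter.
- coaster: round cork coaster lying flat on the worktop, beyond the two cups as seen from the tin: diameter 120 mm, 1 mm thin, it does not move and its edge is no step. Origin at the centre of its underside. Its +y axis points from the coaster straight through the middle of the gap between the cups, towards the side where the tin starts; its x axis is parallel to the line through the cups.
- gap (a point): the middle of the gap between the two espresso cups, at worktop height, 115 mm from the coaster's centre along the coaster's +y; same axes as the coaster. The gap is 85 mm wide along x: the tin has about 5 mm to spare on each side when it passes.
- cup_far: white espresso cup, the one farther from the robot, standing fast: 52 mm high, round body of 62 mm diameter at the rim and 44 mm at the foot. Origin at worktop height, 13 mm from the body's centre line towards the handle; its -y axis points to the handle, which points away from the gap and reaches 44 mm from the origin.
- cup_near: the same kind of espresso cup, the one nearer the robot, standing fast; sizes and axes as cup_far. Its handle too points away from the gap.
- lemon: lemon, 78 x 55 x 56 mm, loose; leave it alone. Origin at its underside's centre.
- garlic: garlic bulb, 60 x 57 x 58 mm, loose; leave it alone. Origin at its underside's centre.
- teaspoon: steel teaspoon lying flat near the front edge, 137 x 28 x 13 mm, long along its x, loose; leave it alone. Origin at its underside's centre.
- stock_box: small dark cardboard box, 34 x 52 x 32 mm, loose; leave it alone. Origin at its underside's centre.
- match_box: small white tub-shaped packet, 36 x 60 x 17 mm, loose; leave it alone. Origin at its underside's centre.

How it is judged:
On the way:
1. the tin is between the two cups (x of tin in the frame of gap between -0.012 and 0.012 m and y of tin in the frame of gap between -0.025 and 0.025 m), for 0.1 s.
At the end, for the whole second after the job is handed in: the tin stands upright and still on the cork coaster, its centre within 22 mm of the coaster's (no part over the edge), having passed between the cups; the lemon, garlic, teaspoon, small box and packet are within 20 mm of where they were (horizontal distance between tin and coaster below 0.022 m and height (world z) of tin below 0.004 m and angle between tin's own z axis and vertical below 0.06 rad and linear speed of tin below 0.01 m/s and distance of each of lemon, garlic, teaspoon, stock_box, match_box from where it was at the start of the episode below 0.02 m); the robot touches nothing.
It fails at once if the tin is lifted off the worktop (8 mm) or tipped (more than 0.25 rad) (height (world z) of tin above 0.008 m or angle between tin's own z axis and vertical above 0.25 rad).
It fails at once if the fingers are put round the tin instead of pushing it from outside (grasp point within 25 mm of the tin's axis, below its top) (horizontal distance between the grasp point and tin below 0.025 m and height (world z) of the grasp point below 0.058 m).
It fails at once if the tin is rammed or squeezed by the fingers or jammed hard against a cup (over 25 N) (contact force between the fingers and tin above 25 N or contact force between tin and cup_far above 25 N or contact force between tin and cup_near above 25 N).
It fails at once if the robot strikes a cup (over 20 N) (contact force between any of the arm, the fingers and cup_far above 20 N or contact force between any of the arm, the fingers and cup_near above 20 N).
It fails at once if another thing is pushed away (20 mm) (distance of any of lemon, garlic, teaspoon, stock_box, match_box from where it was at the start of the episode above 0.02 m).
It also fails if it takes over 51 s, if anything falls off the work surface, if the arm or the gripper's body presses on something with over 40 N, if the wrist force passes 120 N, or if a joint passes its speed limit or range.

## Working session

There is one attempt and no reset: what is moved stays moved. The work goes in short steps, Python scripts to look and compute and a tool call to move; the robot and the scene stay as the last step left them, time stands still between calls to the robot, and variables do not carry over. Pictures are saved under pics/ and viewed, at most 10 in all, crops included, and the job is handed in when it is done.

Besides the shell and the picture viewer there is one more tool, called after ">>>" as a command line: name --argument value ..., lists and objects as JSON in quotes. arm_command: Moves the arm, as the interface text tells. Its arguments: {"type":"object","properties":{"commands":{"type":"array"},"newtons":{"type":"number"}},"required":["commands"]}

```bash
mkdir -p pics
cat > h.py <<'E'
import numpy as np, cv2
from workcell import bot, grab_frame, ticket
def ray(f,u,v):
    F=200/np.tan(np.radians(f["vertical_fov"])/2)
    d=np.array([(u-f["cx"])/F,(v-f["cy"])/F]); s=d.copy()
    for _ in range(30): s=d/(1+f["k1"]*(s@s))
    R=np.array(f["R"]);t=np.array(f["t"])
    return -R.T@t, R.T@np.array([s[0],s[1],1])
def onz(f,u,v,z):
    c,d=ray(f,u,v); return (c+d*(z-c[2])/d[2])[:2]
def proj(f,X):
    F=200/np.tan(np.radians(f["vertical_fov"])/2)
    p=np.array(f["R"])@np.array(X)+np.array(f["t"]); s=p[:2]/p[2]; s=s*(1+f["k1"]*(s@s))
    return s[0]*F+f["cx"],s[1]*F+f["cy"]
def save(f,n): cv2.imwrite("pics/"+n,cv2.cvtColor(f["image"],cv2.COLOR_RGB2BGR))
E
python3 - <<'E'
from h import *
for n in("top","side"):
    f=grab_frame(n); save(f,n+"0.png"); print(n,f["vertical_fov"],f["k1"],-np.array(f["R"]).T@f["t"])
s=bot.observe(); print(bot.pinch_z,s)
E
```

```text
top 44.768768891148646 -0.06332816318599069 [ 0.51737611 -0.14246118  1.1389468 ]
side 47.42918343837084 -0.13131092535068606 [0.52554102 0.83864063 0.41665742]
0.0187 {'clock': 0.1, 'qpos': array([-1.33613877,  0.52193349, -0.03632783,  1.59995974,  0.02120369,
        1.02111407, -0.11280535]), 'qd': array([-0.0005035 , -0.00111587,  0.00030515, -0.00277774,  0.0007517 ,
        0.00098876, -0.00131116]), 'joint_efforts': array([ 4.66551050e-03, -9.28484631e+01,  1.98434249e+00, -3.70534337e+01,
        1.79713347e-02,  5.25383715e-03, -8.29350711e-05]), 'position': array([0.18753888, 0.59587299, 0.23079319]), 'tool_rot': array([-3.14056592e+00,  7.59564398e-05,  2.83672124e+00]), 'force': array([-0.30485722,  0.00854822, -0.86793481]), 'moment': array([-0.01799739, -0.02686053,  0.02940314]), 'finger_force': 0.0, 'grip_width': 0.08534691236171725}
```

View pics/top0.png

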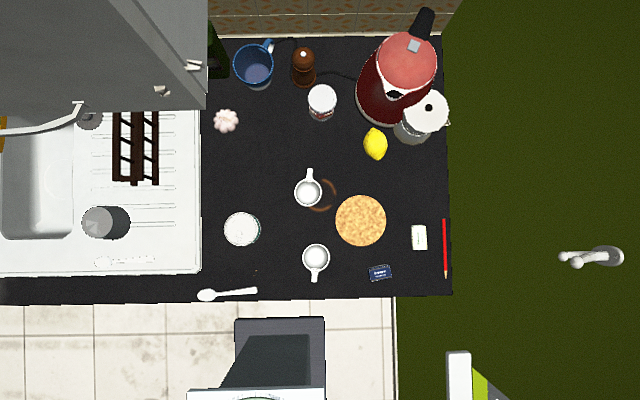

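View pics/side0.png

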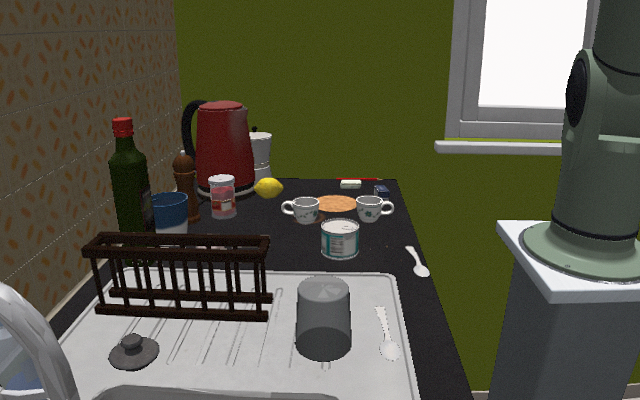

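The top view shows the tin at (242,229), the cup bodies at (308,192) and (316,257), and the coaster at (361,220). The side view shows the tin upright in front of the gap with nothing blocking the approach. Next I'll measure with colour masks.

Run:
```python
from h import *
f=grab_frame("top"); im=f["image"]; hsv=cv2.cvtColor(im,cv2.COLOR_RGB2HSV)
def blob(mask,box):
    m=np.zeros(mask.shape,np.uint8); x0,y0,x1,y1=box; m[y0:y1,x0:x1]=mask[y0:y1,x0:x1]
    c=max(cv2.findContours(m,cv2.RETR_EXTERNAL,cv2.CHAIN_APPROX_NONE)[0],key=cv2.contourArea); return c[:,0,:]
def circ(c,z):
    P=np.array([onz(f,*p,z) for p in c.astype(float)])
    A=np.c_[2*P,np.ones(len(P))]; 
    for _ in range(5):
        s=np.linalg.lstsq(A,(P**2).sum(1),rcond=None)[0]; r=np.sqrt(s[2]+s[:2]@s[:2])
        e=abs(np.hypot(*(P-s[:2]).T)-r); k=e<max(.002,np.median(e)*1.5); A,P=A[k],P[k]
    return s[:2].round(4),round(2*r,4),len(P)
bright=((hsv[...,2]>110)).astype(np.uint8)
cork=((hsv[...,1]>60)&(hsv[...,2]>130)&(hsv[...,0]<25)).astype(np.uint8)
ct=blob(bright,(212,205,275,255)); print("tin",circ(ct,.058))
cc=blob(cork,(334,192,390,250)); co=circ(cc,.001); print("coaster",co)
# handle sides excluded: keep rows
cf=blob(bright,(290,165,325,212)); cf=cf[cf[:,1]>184]; F=circ(cf,.052); print("far",F)
cn=blob(bright,(298,240,334,290)); cn=cn[cn[:,1]<265]; N=circ(cn,.052); print("near",N)
g=(F[0]+N[0])/2; d=co[0]-g; print("gap",g,"to coaster",d,np.hypot(*d),"cup dist",np.hypot(*(F[0]-N[0])),"perp",(F[0]-N[0])@d)
print("sink edge",onz(f,201,229,0))
```

```text
tin (array([0.5227, 0.0149]), np.float64(0.0763), 83)
coaster (array([ 0.536 , -0.2558]), np.float64(0.1183), 139)
far (array([ 0.5951, -0.1346]), np.float64(0.063), 25)
near (array([ 0.4551, -0.1484]), np.float64(0.0606), 54)
gap [ 0.5251 -0.1415] to coaster [ 0.0109 -0.1143] 0.11481855250785912 cup dist 0.14067849871248977 perp -5.133999999999854e-05
sink edge [0.52435534 0.11749988]
```

Run:
```python
from h import *
f=grab_frame("top"); im=f["image"][160:290,215:395]
cv2.imwrite("pics/crop1.png",cv2.cvtColor(cv2.resize(im,None,fx=4.4,fy=4.4,interpolation=cv2.INTER_CUBIC),cv2.COLOR_RGB2BGR))
```

```text
(no output)
```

View pics/crop1.png

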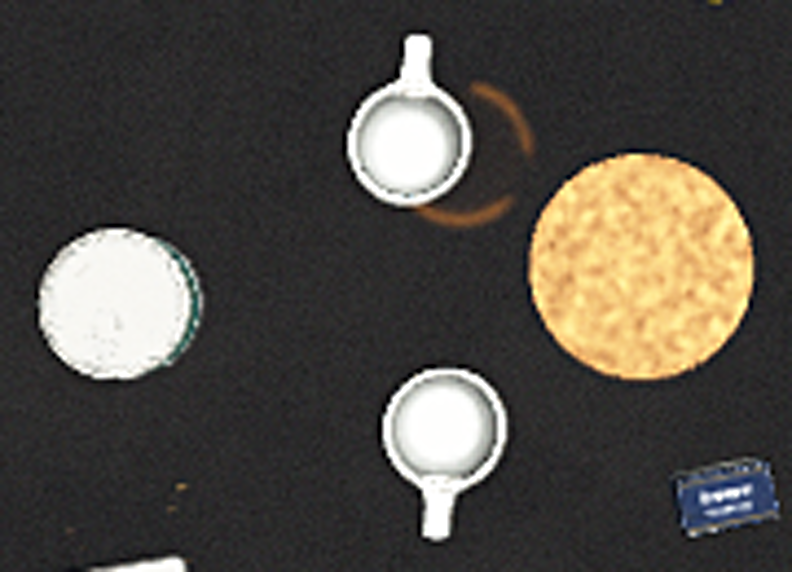

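The crop shows an orange stain touching the far cup and the tin's green side wall visible to the right of its lid. Both biased the fits, so I'll compute again from the lid and rim centres: tin (115,304), far cup (410,144) and near cup (445,429) in crop pixels.

Run:
```python
from h import *
f=grab_frame("top")
def P(x,y,z): return onz(f,(x+.5)/4.4-.5+215,(y+.5)/4.4-.5+160,z)
T=P(115,304,.058);F=P(410,144,.052);N=P(445,429,.052);C=P(641,266.5,.001)
g=(F+N)/2;d=C-g
print("tin",T,"far",F,"near",N,"coaster",C,"gap",g,"d",d,np.hypot(*d),"cups",np.hypot(*(F-N)),"perp",(F-N)@d,"tin lid width",P(115,227,.058)-P(115,380,.058),P(38,304,.058)-P(192,304,.058))
ax=np.degrees(np.arctan2(*(F-N)[::-1])); print(ax,np.degrees(np.arctan2(d[0],-d[1])))
print("yaw",bot.observe()["tool_rot"])
```

```text
tin [0.52251846 0.01604332] far [ 0.60023673 -0.13448724] near [ 0.45512306 -0.1487279 ] coaster [ 0.53565761 -0.25570738] gap [ 0.52767989 -0.14160757] d [ 0.00797771 -0.11409981] 0.11437836284445288 cups 0.14581075062882684 perp -0.0004671805208786681 tin lid width [ 0.07702769 -0.00130688] [0.00190275 0.07759108]
5.604745398151386 3.9995394810118614
yaw [-3.14111897e+00  6.28605459e-05  2.83677832e+00]
```

>>> arm_command --commands '[[[17,-26,0],-0.061,0.25],[[17,-26,0],-0.061,0.25],[[17,-26,0],-0.061,0.25],[[17,-26,0],-0.061,0.25],[[17,-26,0],-0.061,0.25],[[17,-26,0],-0.061,0.25],[[17,-26,0],-0.061,0.25],[[17,-26,0],-0.061,0.25],[[17,-26,0],-0.061,0.25],[[17,-26,0],-0.061,0.25],[[17,-26,0],-0.061,0.25],[[17,-26,0],-0.061,0.25],[[17,-26,0],-0.061,0.25],[[17,-26,0],-0.061,0.25],[[17,-26,0],-0.061,0.25],[[17,-26,0],-0.061,0.25],[[17,-26,0],-0.061,0.25],[[17,-26,0],-0.061,0.25],[[14,-26,0],-0.061,0.25],[[14,-26,0],-0.061,0.25]]' --newtons 20

```text
clock: 2.25
position: [0.5221, 0.0751, 0.2313]
tool_rot: [3.142, -0.0, 1.614]
force: [0.7, 0.0, 0.4]
grip_width: 0.032
finger_force: 0.0
```

>>> arm_command --commands '[[[0,1,-20],0,0.25],[[0,0,-20],0,0.25],[[0,0,-20],0,0.25],[[0,0,-20],0,0.25],[[0,0,-20],0,0.25],[[0,0,-20],0,0.25],[[0,0,-20],0,0.25],[[0,0,-20],0,0.25],[[0,0,-15],0,0.25],[[0,0,-15],0,0.25],[[0,0,-10],0,0.25],[[0,0,-10],0,0.25],[[0,0,-5],0,0.25],[[0,0,-5],0,0.25],[[0,0,0],0,0.25]]'

```text
clock: 3.75
position: [0.5215, 0.0771, 0.011]
tool_rot: [-3.141, 0.0, 1.617]
force: [-0.0, -0.4, 0.2]
grip_width: 0.0322
finger_force: 0.0
```

Run:
```python
from h import *
f=grab_frame("top"); im=f["image"][160:290,195:375]
a=cv2.resize(im,None,fx=4.4,fy=4.4,interpolation=cv2.INTER_CUBIC)
s=grab_frame("side"); b=cv2.resize(s["image"][170:290,260:440],None,fx=4.4,fy=4.4)[:,:792]
cv2.imwrite("pics/two.png",cv2.cvtColor(cv2.resize(np.vstack([a,b]),None,fx=.54,fy=.54,interpolation=cv2.INTER_AREA),cv2.COLOR_RGB2BGR))
o=bot.observe();print(o["position"],o["force"])
```

```text
[0.52173041 0.07720822 0.01153891] [-0.38109005  0.70024601 -0.14555007]
```

View pics/two.png

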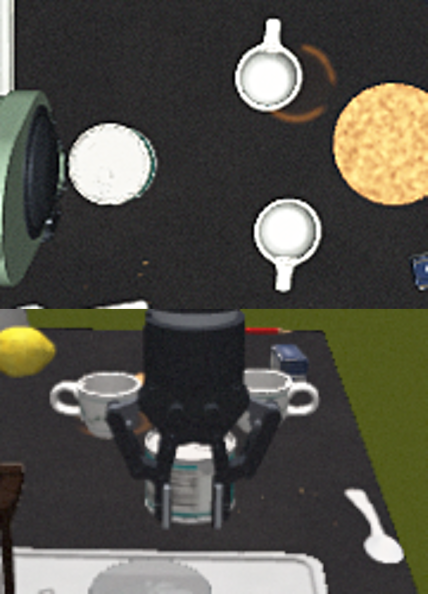

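The side view shows the gripper's wide knuckles just above cup-rim height. I'll raise the tool so they clear the cups and push on the upper half of the tin.

>>> arm_command --commands '[[[0,0,8],0,0.25],[[0,0,8],0,0.25],[[0,0,7],0,0.25],[[0,-2,0],0,0.25],[[0,-3,0],0,0.25],[[0,-3,0],0,0.25],[[0,-3,0],0,0.25],[[0,-3,0],0,0.25],[[0,-3,0],0,0.25],[[0,-3,0],0,0.25],[[0,-3,0],0,0.25],[[0,-3,0],0,0.25],[[0,-3,0],0,0.25],[[0,-3,0],0,0.25],[[0,-3,0],0,0.25],[[0,-3,0],0,0.25],[[0,-3,0],0,0.25],[[0,-2,0],0,0.25],[[0,0,0],0,0.25]]'

```text
clock: 5.75
position: [0.5216, 0.0338, 0.0343]
tool_rot: [-3.142, 0.0, 1.616]
force: [-0.9, -0.0, -0.6]
grip_width: 0.0319
finger_force: 0.0
```

```bash
cat > look.py <<'E'
from h import *
import sys
f=grab_frame("top"); o=bot.observe(); p=o["position"]
hsv=cv2.cvtColor(f["image"],cv2.COLOR_RGB2HSV)
# tin lid: white, unsaturated, rows/cols near the expected place ahead of the tool
u0,v0=proj(f,[p[0]+.002,p[1]-.045,.058]); u0,v0=int(u0),int(v0)
m=((hsv[...,2]>140)&(hsv[...,1]<50)).astype(np.uint8)
w=np.zeros_like(m); w[v0-25:v0+26,u0-26:u0+30]=m[v0-25:v0+26,u0-26:u0+30]
w=cv2.morphologyEx(w,cv2.MORPH_OPEN,np.ones((5,5),np.uint8))
c=max(cv2.findContours(w,cv2.RETR_EXTERNAL,cv2.CHAIN_APPROX_NONE)[0],key=cv2.contourArea)[:,0,:].astype(float)
P=np.array([onz(f,*q,.058) for q in c])
A=np.c_[2*P,np.ones(len(P))]
for _ in range(8):
    s=np.linalg.lstsq(A,(P**2).sum(1),rcond=None)[0]; r=np.sqrt(s[2]+s[:2]@s[:2])
    e=abs(np.hypot(*(P-s[:2]).T)-r); k=e<max(.0015,np.median(e)*2); A,P=A[k],P[k]
print("tin",s[:2].round(4),"d",(2*r).round(4),len(P),"tcp",p.round(4),o["tool_rot"].round(3),"F",o["force"].round(1),o["clock"])
C=np.array([.5357,-.2557]);g=np.array([.5277,-.1416]);u=np.array([.085,-.9964]);n=np.array([.9964,.085]);print("rel gap along,side mm",(s[:2]-g)@u*1e3,(s[:2]-g)@n*1e3,"rel coaster",(s[:2]-C)*1e3)
if len(sys.argv)>1:
    im=f["image"][150:290,215:395]; cv2.imwrite("pics/"+sys.argv[1],cv2.cvtColor(cv2.resize(im,None,fx=4,fy=4,interpolation=cv2.INTER_CUBIC),cv2.COLOR_RGB2BGR))
E
python3 look.py
```

```text
tin [ 0.5229 -0.0124] d 0.0728 53 tcp [0.5216 0.034  0.0343] [3.142 0.    1.616] F [-0.7 -0.5  0.6] 5.8
rel gap along,side mm -129.11474056367769 6.184054420578791 rel coaster [-12.81277843 243.2706688 ]
```

>>> arm_command --commands '[[[0,-2,0],0,0.25],[[0,-4,0],0.002,0.25],[[0,-5,0],0.002,0.25],[[0,-5,0],0.002,0.25],[[0,-5,0],0.002,0.25],[[0,-5,0],0.002,0.25],[[0,-5,0],0.002,0.25],[[0,-5,0],0.002,0.25],[[0,-5,0],0.002,0.25],[[0,-5,0],0.002,0.25],[[0,-5,0],0.002,0.25],[[0,-5,0],0.002,0.25],[[0,-5,0],0.002,0.25],[[0,-5,0],0.002,0.25],[[0,-5,0],0.002,0.25],[[0,-4,0],0.002,0.25],[[0,-3,0],0.002,0.25],[[0,-2,0],0.002,0.25],[[0,0,0],0,0.25]]'

```text
clock: 7.7
position: [0.5216, -0.0462, 0.0343]
tool_rot: [-3.142, 0.0, 1.65]
force: [-0.2, -0.4, 0.5]
grip_width: 0.032
finger_force: 0.0
```

```bash
python3 look.py near.png
```

```text
tin [ 0.5368 -0.0639] d 0.0814 70 tcp [ 0.5216 -0.0459  0.0343] [-3.142  0.     1.651] F [ 0.8 -0.  -0.3] 7.75
rel gap along,side mm -76.59312876020513 15.715984694812327 rel coaster [  1.14864392 191.75030459]
```

View pics/near.png

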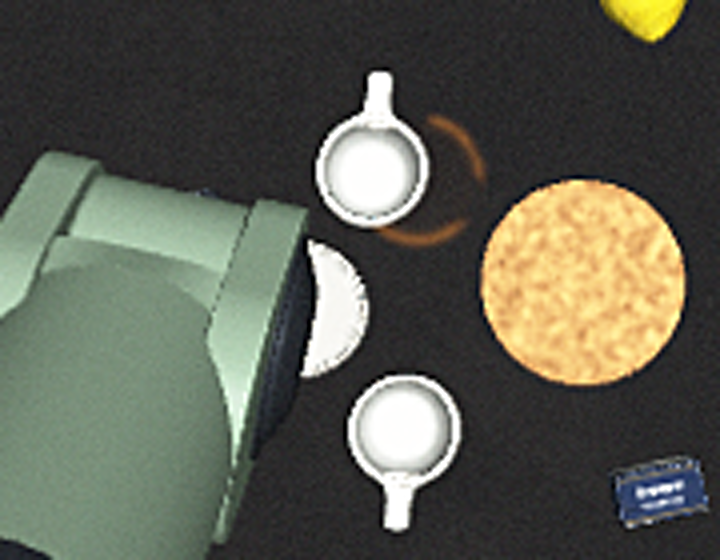

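The picture shows the arm covering the tin's left part. The lid's free arc runs from (310,241) through (369,308) to (308,377), so I'll fit only that arc with the known radius.

```bash
cat > look2.py <<'E'
from h import *
import sys
from scipy.optimize import least_squares
f=grab_frame("top"); o=bot.observe(); p=o["position"]
hsv=cv2.cvtColor(f["image"],cv2.COLOR_RGB2HSV)
u=np.array([.085,-.9964]);n=np.array([.9964,.085])
e=p[:2]+.046*u
m=(hsv[...,2]>110)&(hsv[...,1]<60)
pts=[]
for s in np.arange(-.032,.0321,.002):   # walk outwards-in along travel direction to the first white pixel
    for a in np.arange(.050,.0,-.0005):
        q=e+s*n+a*u; x,y=proj(f,[*q,.058])
        if m[int(round(y)),int(round(x))]: pts.append(q); break
P=np.array(pts)
def fit(P): return least_squares(lambda c:np.hypot(*(P-c).T)-.0378,e,loss="soft_l1",f_scale=.001)
c=fit(P).x; k=abs(np.hypot(*(P-c).T)-.0378)<.002; c=fit(P[k]).x
print("tin",c.round(4),k.sum(),len(P),"resid",np.std(np.hypot(*(P[k]-c).T)).round(5),"expected",e.round(4),"tcp",p.round(4),o["tool_rot"][2].round(3),"F",o["force"].round(1),o["clock"])
C=np.array([.5357,-.2557]);g=np.array([.5277,-.1416]);print("rel gap along,side mm",(c-g)@u*1e3,(c-g)@n*1e3,"rel coaster",(c-C)*1e3)
if len(sys.argv)>1:
    im=f["image"][150:290,215:395]; cv2.imwrite("pics/"+sys.argv[1],cv2.cvtColor(cv2.resize(im,None,fx=4,fy=4,interpolation=cv2.INTER_CUBIC),cv2.COLOR_RGB2BGR))
E
python3 look2.py
```

```text
tin [ 0.5234 -0.0919] 33 33 resid 0.00058 expected [ 0.5255 -0.0917] tcp [ 0.5216 -0.0458  0.0343] 1.651 F [ 1.1 -0.8 -0.4] 7.8
rel gap along,side mm -49.88818681577151 -0.09534208523189468 rel coaster [-12.33533016 163.79859871]
```

>>> arm_command --commands '[[[0.2,-2,0],0.001,0.25],[[0.3,-4,0],0.001,0.25],[[0.4,-4,0],0.001,0.25],[[0.4,-4,0],0,0.25],[[0.4,-4,0],0,0.25],[[0.4,-4,0],0,0.25],[[0.3,-3,0],0,0.25],[[0.3,-2,0],0,0.25],[[0,0,0],0,0.25]]'

```text
clock: 8.7
position: [0.5243, -0.0732, 0.0343]
tool_rot: [3.142, 0.0, 1.653]
force: [0.6, 0.5, -0.3]
grip_width: 0.0321
finger_force: 0.0
```

```bash
python3 look2.py gap.png
```

```text
tin [ 0.5272 -0.1185] 32 33 resid 0.00064 expected [ 0.5282 -0.1188] tcp [ 0.5243 -0.073   0.0343] 1.654 F [-0.1 -0.1  0.1] 8.75
rel gap along,side mm -23.07192255456931 1.503050842168403 rel coaster [ -8.46345597 137.21574548]
```

View pics/gap.png

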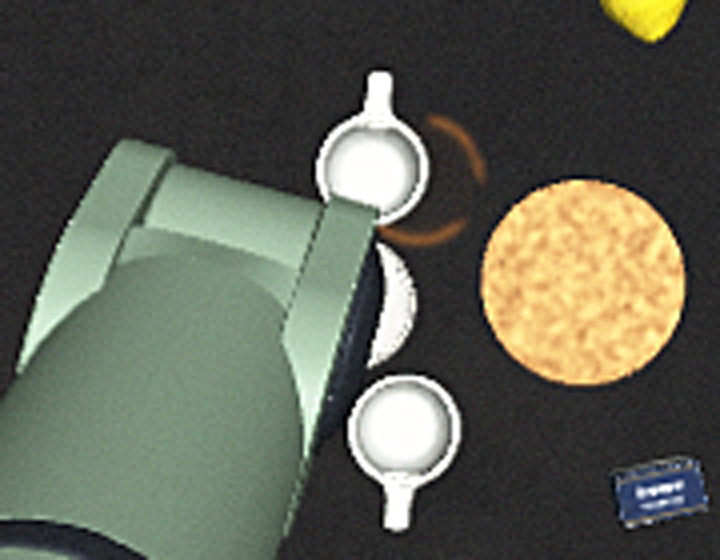

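The tin is entering the gap, with the lid's free arc at x≈378–416 and y≈241–367, nearly centred. I'll continue with a small sideways correction.

>>> arm_command --commands '[[[0,-2,0],0,0.25],[[0,-3,0],0,0.25],[[0,-4,0],0,0.25],[[0.2,-4,0],0,0.25],[[0.3,-4,0],0,0.25],[[0.3,-4,0],0,0.25],[[0.3,-3,0],0,0.25],[[0.1,-2,0],0,0.25],[[0,0,0],0,0.25]]'

```text
clock: 9.65
position: [0.5255, -0.0992, 0.0343]
tool_rot: [3.142, 0.0, 1.653]
force: [0.0, -0.9, 0.2]
grip_width: 0.0322
finger_force: 0.0
```

```bash
python3 look2.py
```

```text
tin [ 0.5281 -0.1447] 26 33 resid 0.00072 expected [ 0.5294 -0.1449] tcp [ 0.5255 -0.099   0.0343] 1.654 F [-0.   0.8  0.3] 9.7
rel gap along,side mm 3.121933119533099 0.16540267876208303 rel coaster [ -7.56984478 111.00348261]
```

>>> arm_command --commands '[[[0.1,-2,0],0,0.25],[[0.3,-4,0],0,0.25],[[0.3,-4,0],0,0.25],[[0.3,-4,0],0,0.25],[[0.3,-4,0],0,0.25],[[0.3,-4,0],0,0.25],[[0.3,-4,0],0,0.25],[[0.3,-4,0],0,0.25],[[0.3,-4,0],0,0.25],[[0.3,-4,0],0,0.25],[[0.3,-4,0],0,0.25],[[0.3,-4,0],0,0.25],[[0.3,-4,0],0,0.25],[[0.2,-3,0],0,0.25],[[0.1,-2,0],0,0.25],[[0,0,0],0,0.25]]'

```text
clock: 11.3
position: [0.5295, -0.1542, 0.0343]
tool_rot: [3.142, 0.0, 1.653]
force: [-0.3, 0.4, -0.1]
grip_width: 0.0317
finger_force: 0.0
```

```bash
python3 look2.py
```

```text
tin [ 0.5437 -0.2115] 19 33 resid 0.00102 expected [ 0.5334 -0.1998] tcp [ 0.5295 -0.154   0.0343] 1.654 F [-0.7  0.4 -0.1] 11.35
rel gap along,side mm 71.02088265982869 9.99620723661696 rel coaster [ 7.99638869 44.18712403]
```

The cork behind the lid confuses this fit. The force is about zero, so by the steady tool offset the tin is near (0.532,-0.200). I'll push the rest, slowing at the end.

>>> arm_command --commands '[[[0.1,-2,0],0,0.25],[[0.3,-4,0],0,0.25],[[0.3,-4,0],0,0.25],[[0.3,-4,0],0,0.25],[[0.3,-4,0],0,0.25],[[0.3,-4,0],0,0.25],[[0.3,-4,0],0,0.25],[[0.3,-4,0],0,0.25],[[0.3,-4,0],0,0.25],[[0.3,-4,0],0,0.25],[[0.3,-4,0],0,0.25],[[0.3,-4,0],0,0.25],[[0.2,-3,0],0,0.25],[[0.1,-2,0],0,0.25],[[0.1,-2,0],0,0.25],[[0,-1,0],0,0.25],[[0,0,0],0,0.25]]'

```text
clock: 13.05
position: [0.5333, -0.208, 0.0343]
tool_rot: [-3.142, 0.0, 1.654]
force: [0.2, -0.2, -0.7]
grip_width: 0.0321
finger_force: 0.0
```

```bash
python3 look2.py end.png
```

```text
tin [ 0.534  -0.2678] 12 33 resid 0.00085 expected [ 0.5372 -0.2537] tcp [ 0.5333 -0.2079  0.0343] 1.654 F [-0.4  0.1  0.7] 13.1
rel gap along,side mm 126.32126237311236 -4.436579533706104 rel coaster [ -1.68354032 -12.13882306]
```

View pics/end.png

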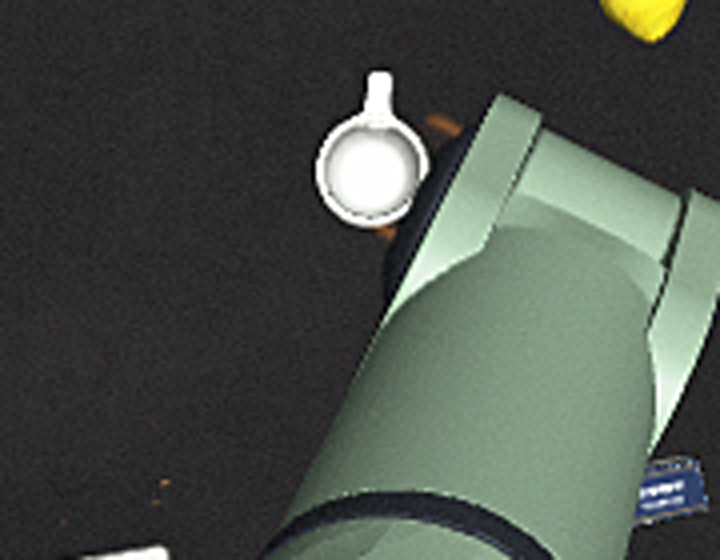

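The arm hides the tin. I'll back off, lift straight up and move away to check.

>>> arm_command --commands '[[[0,3,0],0,0.25],[[0,4,0],0,0.25],[[0,4,0],0,0.25],[[0,3,5],0,0.25],[[0,0,15],0,0.25],[[0,0,20],0,0.25],[[0,0,25],0,0.25],[[0,0,25],0,0.25],[[0,0,25],0,0.25],[[0,0,25],0,0.25],[[0,20,10],0,0.25],[[0,30,0],0,0.25],[[0,30,0],0,0.25],[[0,30,0],0,0.25],[[0,30,0],0,0.25],[[0,30,0],0,0.25],[[0,30,0],0,0.25],[[0,20,0],0,0.25],[[0,10,0],0,0.25],[[0,0,0],0,0.25]]'

```text
clock: 15.1
position: [0.5334, 0.037, 0.185]
tool_rot: [3.141, -0.0, 1.655]
force: [0.5, 0.3, 0.5]
grip_width: 0.032
finger_force: 0.0
```

Run:
```python
from h import *
f=grab_frame("top"); im=f["image"]
cv2.imwrite("pics/fin.png",cv2.cvtColor(cv2.resize(im[120:300,290:460],None,fx=3.3,fy=3.3,interpolation=cv2.INTER_CUBIC),cv2.COLOR_RGB2BGR))
hsv=cv2.cvtColor(im,cv2.COLOR_RGB2HSV); b=np.zeros(im.shape[:2],np.uint8); m=((hsv[...,2]>140)&(hsv[...,1]<45)).astype(np.uint8); b[190:250,334:392]=m[190:250,334:392]
b=cv2.morphologyEx(b,cv2.MORPH_OPEN,np.ones((3,3),np.uint8))
c=max(cv2.findContours(b,cv2.RETR_EXTERNAL,cv2.CHAIN_APPROX_NONE)[0],key=cv2.contourArea)
(x,y),r=cv2.minEnclosingCircle(c); print(x,y,r,onz(f,x,y,.058),"coaster .5357 -.2557",bot.observe()["position"])
```

```text
361.3043518066406 219.69564819335938 17.064245223999023 [ 0.53576738 -0.2523234 ] coaster .5357 -.2557 [0.53336621 0.03572231 0.18486719]
```

View pics/fin.png

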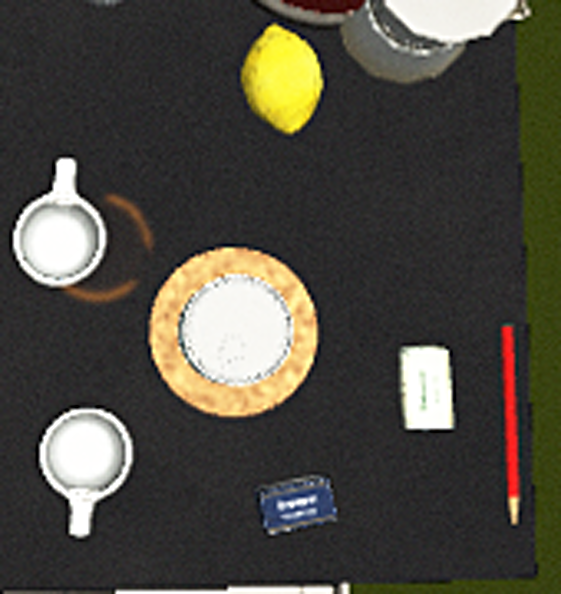

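The tin (236,330 in the crop) stands centred on the coaster (234,332), about 3 mm off. The other things in view are undisturbed and the arm is clear.

```bash
python3 -c "
from h import *
print(ticket.job_done())"
```

```text
the job is handed in; nothing more can be done
None
```

The tin went between the cups and now stands on the coaster, about 3 mm off centre by the top camera; the arm is clear and the job is handed in (no verdict was returned).

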